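Lock the dish-tray bracket onto its slotted upright

ROBOT

A 6-joint arm with a two-finger parallel gripper is mounted at the origin on the work surface. World frame = base frame: x ahead of the robot, y to its left, z up, the work surface at z = 0. Lengths are in mm, angles in rad, forces in N, time in s.
With the tool pointing down it reaches from about 350 to 950 mm from the base axis. Payload 17.4 kg.
Tool frame: the origin (TCP) lies at the centre of the arm's flange, where the gripper is bolted on; the fingertips stand 186 mm ahead of it and the grasp point (between the pads) lies 167 mm ahead of it; z points along the fingers, x is the direction in which the jaws open and shut, and the axes are right-handed (so a half turn about z gives the same grasp; the last joint's range is limited). The gripper opens to 93 mm and grips with 3 to 60 N. Pads are 15 mm wide; open, the fingers measure 128 mm over their backs; the gripper's body (75 mm by 188 mm) begins 65 mm behind the grasp point.
Start: joints at [1.147, 0.116, 1.442, -0, 1.584, -0.038], TCP at [254.012, 625.39, 404.746] pointing down, gripper open.
Joint ranges: [-2.83, 2.83], [-0.83, 2.19], [0.07, 2.5], [-1.14, 4.28], [0.01, 3], [-2.97, 2.97]. Speed limits (rad/s): [1.89, 1.89, 2.22, 3.14, 3.14, 3.14].

INTERFACE

Orientations are given as a unit quaternion [w, x, y, z].
In Python, from station import arm gives the robot as it stands. The module is installed in compiled form; this text tells all that it offers.
- The arm moves only by the tool carry_out, never from a script. Its argument "increments" is text: rows parted by semicolons, each of 7 numbers parted by spaces: the shift along the world's x, y, z in mm, then the turn, a rotation vector about the world's x, y, z in degrees, then the closure in counts, from 0 (fully open) to 255 (shut). In form: tx ty tz ax ay az grip; .... A call has 1 to 12 rows; each row is the pose to reach, as a shift and turn from the pose commanded when the call began; what a row does not reach only later rows make up. A row lasts 1/12 s, in which the tool goes at most 41.7 mm and 7.16 degrees, less where a joint would pass 70% of its speed; a pose out of reach is approached as far as the arm can. A call with a gripper value outside its range is refused whole. The fingers move at their own pace and stop on an object; the grip force is fixed at half the most. Time passes only in rows, so rows that repeat a pose let the fingers close. It gives the time, the measured TCP pose, the force and the opening at its end, in the units of the state.
- arm.get_obs(): the state, without advancing time (a new reading comes with each control period).
- arm.get_image(name): name is "scene" or "top"; returns the picture (480x640x3 uint8, red, green, blue); there is no depth.
- arm.camera_params(name): a dict with "fx", "fy", "cx", "cy" (pixels), "world_from_camera" (4x4, takes a point from camera to world coordinates). Camera axes: x right, y down, z forward; pixel columns grow to the right and rows downward; lengths in mm; the calibration is good to about 2 mm. A picture is of the moment at which its call begins. camera_params takes no time and is no camera call.
- arm.close_job(): hands the job in, once; it reports no verdict.
The state is a dict: "t": time; "joints": joint angles; "joint_vel": joint speeds; "tau": joint torques, N m; "eef_pos": TCP position; "tcp_rot": TCP orientation; "force": force on the tool from outside, world axes, zero at the start; "ft_torque": the same for the moment, N m; "width": finger opening in mm.
Only numpy, scipy, OpenCV 4.12 (cv2) and the standard library are available. Lean on these libraries where they do the work, as an engineer would, in place of code of your own. Each camera call takes 0.05 s, during which the arm holds its last target.

TASK

On the microscope bench, take the teal dish-tray bracket by its fin, hook it from above into the slotted upright that has the violet carriage, tray towards the front, and then press it straight down until the carriage is fully home. Let go and leave the grey bracket where it stands.

Things in the scene. Friction and masses are not known exactly. Their poses are not given: they have to be found in the camera images.
- tray_bracket_grip (a point): Middle of the teal tray bracket's fin (x 26, y 14, 40 mm tall; grip across y), 70 mm above its underside, 20 above its shoulder; 0.28 kg, stands loose on the bench. z up, -x to the tray (to x -72). H-shaped body 50 tall: 60 wide back plate x -14 to -8, 44 wide steel block x 8 to 24, web 10 thick (y) under the fin; the 16 mm gaps beside the web, open below, straddle the upright's wall.
- violet_slot (a point): Top edge, slot middle, of the fixed upright with violet carriage and back, 120 mm above the bench. z up, -x out of its front. Wall 6 thick (x), slot 26 wide (y), open on top. Hooked: same axes as the bracket, web in slot, block behind the wall, tray in front, fin above this point: fin middle 35 mm above it on landing on the raised carriage, 20 mm when home (shoulder flush). Black upright: unused.
- violet_carriage (a joint): Travel (m) of the violet carriage, the ledge before and behind the slotted wall on which the bracket's underside lands: 0 raised (ledge 35 mm below the wall's top edge), 0.015 fully down, locked (50 mm below). Starts within 2 mm of raised. Stiff: about 10 N of friction and some damping; it does not sink under the bracket's weight and stays where pushed.
- grey_bracket: Grey fork bracket, a bystander standing on the bench: same body and fin as the teal one, a two-pronged fork in front (-x). Origin at its underside, below its fin; z up; 90 mm tall, 60 mm wide, from x -72 to +24 mm.
Not all that is in view belongs to the job. What is shaped like the part that bears violet_slot but orange or red is not meant.

How it is judged (in metres and radians):
On the way:
1. the teal bracket is hooked over the slotted wall of the violet-carriage upright while the carriage is still up (horizontal distance between tray_bracket_grip and violet_slot below 0.02 m and z of tray_bracket_grip in the frame of violet_slot below 0.052 m and value of joint violet_carriage below 0.008 m), for 0.05 s.
At the end, for the whole second after the job is handed in: Teal bracket released in the violet-carriage upright, level within 10 deg, fin within 15 mm of the slot's middle and 20 deg of its direction, carriage within 4 mm of fully down, shoulder at most 6 mm above flush; grey bracket within 30 mm of where it was (value of joint violet_carriage above 0.011 m and horizontal distance between tray_bracket_grip and violet_slot below 0.015 m and z of tray_bracket_grip in the frame of violet_slot below 0.026 m and angle between the x axis of tray_bracket_grip and the x axis of violet_slot, either way round below 0.35 rad and angle between tray_bracket_grip's own z axis and vertical below 0.17 rad and distance of grey_bracket from where it was at the start of the episode below 0.03 m); the robot touches nothing.
It fails at once if the grey bracket is moved more than 30 mm (distance of grey_bracket from where it was at the start of the episode above 0.03 m).
It also fails if it takes over 42 s, if anything falls off the work surface, if the arm or the gripper's body presses on something with over 40 N, if the wrist force passes 120 N, or if a joint passes its speed limit or range.

## Working session

There is one attempt and no reset: what is moved stays moved. The work goes in short steps, Python scripts to look and compute and a tool call to move; the robot and the scene stay as the last step left them, time stands still between calls to the robot, and variables do not carry over. Pictures are saved under pics/ and viewed, and the job is handed in when it is done.

Besides the shell and the picture viewer there is one more tool, called after "Emit:" as name(argument=value, ...), one argument or row to a line, values as JSON. carry_out: Moves the arm, as the interface text tells. Its arguments: {"type":"object","properties":{"increments":{"type":"string"}},"required":["increments"]}

```bash
mkdir -p pics; python3 - <<'E'
from station import arm
import cv2
for n in("scene","top"):
    im=arm.get_image(n); cv2.imwrite(f"pics/{n}0.png",im[:,:,::-1]); p=arm.camera_params(n); print(n,p)
o=arm.get_obs();print(o)
E
```

```text
scene {'fx': 476.42228183014635, 'fy': 476.42228183014635, 'cx': 320.1313897128277, 'cy': 241.31929764057202, 'world_from_camera': array([[ 2.98748201e-01,  7.00209021e-01, -6.48426433e-01,
         1.08605701e+03],
       [ 9.54327979e-01, -2.17230064e-01,  2.05107795e-01,
        -9.33159728e+01],
       [ 2.76061296e-03, -6.80087072e-01, -7.33126151e-01,
         6.99331511e+02],
       [ 0.00000000e+00,  0.00000000e+00,  0.00000000e+00,
         1.00000000e+00]])}
top {'fx': 546.5664313408457, 'fy': 546.5664313408457, 'cx': 324.6309401212245, 'cy': 234.15028427547824, 'world_from_camera': array([[ 1.78944840e-02, -9.85257597e-01,  1.70138928e-01,
         3.73001217e+02],
       [-9.99781742e-01, -1.57974195e-02,  1.36714789e-02,
         5.18497580e+01],
       [-1.07821724e-02, -1.70346438e-01, -9.85325244e-01,
         1.19805183e+03],
       [ 0.00000000e+00,  0.00000000e+00,  0.00000000e+00,
         1.00000000e+00]])}
{'t': 0.1, 'joints': array([ 1.14718463e+00,  1.16478292e-01,  1.44220831e+00,  1.38652098e-05,
        1.58403046e+00, -3.77948025e-02]), 'joint_vel': array([ 0.00063974, -0.00166069, -0.0021093 , -0.00032149,  0.00037664,
       -0.00141389]), 'tau': array([ 1.73776411e-03, -7.22890735e+01, -6.23859859e+01,  7.82159460e-02,
        2.27062911e-02, -8.32062210e-05]), 'eef_pos': array([254.02326848, 625.39432711, 404.04562385]), 'tcp_rot': array([ 2.90212411e-04,  8.29552745e-01,  5.58428086e-01, -4.81560780e-04]), 'force': array([-0.04438616,  0.04318827,  0.04646388]), 'ft_torque': array([-0.00942312, -0.04037635, -0.02866703]), 'width': 92.87621001934912}
```

View pics/scene0.png

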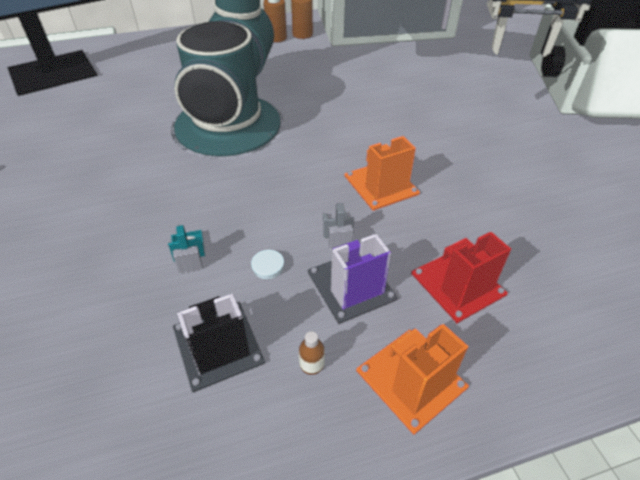

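View pics/top0.png

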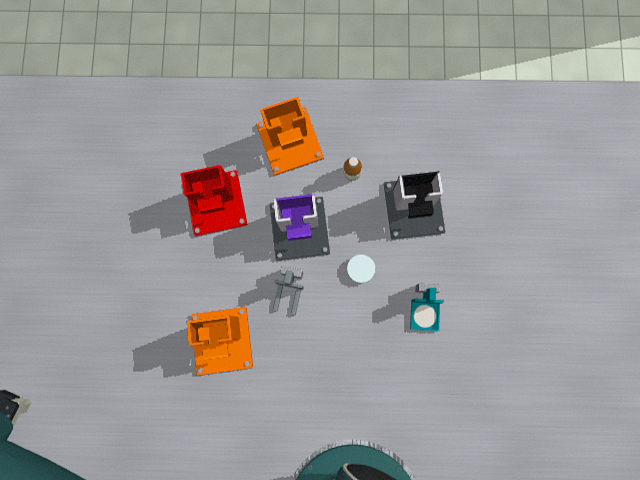

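The pictures show three uprights that could be mistaken for the violet one (290,215 in top): black (420,195), red (212,200), and orange (290,130 and 220,340). The teal bracket with the dish is at (426,308) and the grey fork is at (288,290). I'll check the choice in close crops.

```bash
python3 - <<'E'
import cv2,numpy as np
a=cv2.imread("pics/top0.png");b=cv2.imread("pics/scene0.png")
f=lambda im,x,y,w,h,W,H:cv2.resize(im[y:y+h,x:x+w],(W,H),interpolation=cv2.INTER_CUBIC)
l=f(a,260,180,80,60,400,300);r=f(a,390,270,80,60,400,300)
l2=f(b,300,200,100,75,400,300)*1;r2=f(b,150,210,80,60,400,300)
cv2.imwrite("pics/crop0.png",np.vstack([np.hstack([l,r]),np.hstack([l2,r2])]))
E
```

```text
(no output)
```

View pics/crop0.png

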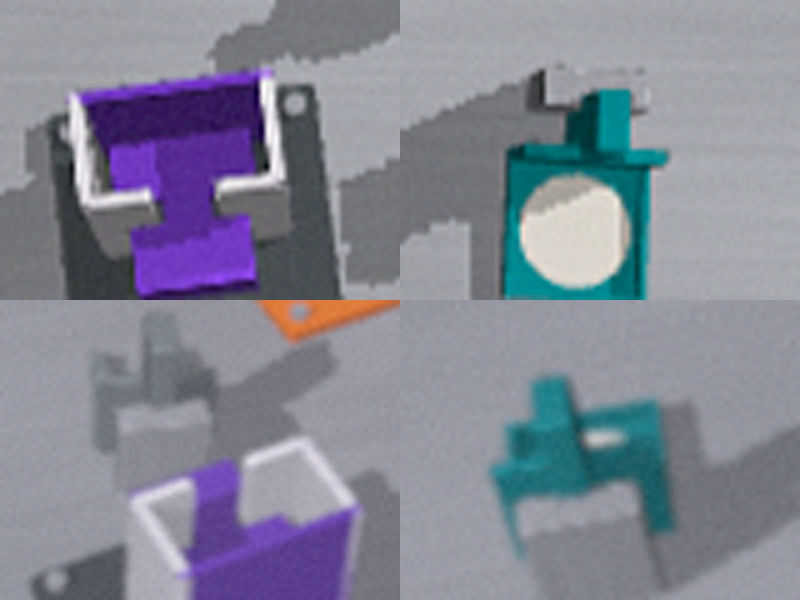

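```bash
python3 - <<'E'
import cv2,numpy as np
a=cv2.imread("pics/top0.png");b=cv2.imread("pics/scene0.png")
def f(im,x,y,w,h,s):
    r=cv2.resize(im[y:y+h,x:x+w],None,fx=s,fy=s,interpolation=cv2.INTER_CUBIC)
    for i in range(0,w,5):
        cv2.line(r,(i*s,0),(i*s,6 if i%10 else 14),(0,0,255),1)
        if i%10==0: cv2.putText(r,str(x+i),(i*s,24),0,.35,(0,0,255))
    for i in range(0,h,5):
        cv2.line(r,(0,i*s),(6 if i%10 else 14,i*s),(0,0,255),1)
        if i%10==0: cv2.putText(r,str(y+i),(15,i*s+4),0,.35,(0,0,255))
    return r
cv2.imwrite("pics/c1.png",np.hstack([f(a,270,190,50,60,8),f(a,402,280,48,60,8)]))
cv2.imwrite("pics/c2.png",np.hstack([f(b,325,230,70,85,6),f(b,160,220,55,85,6)]))
E
```

```text
(no output)
```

View pics/c1.png

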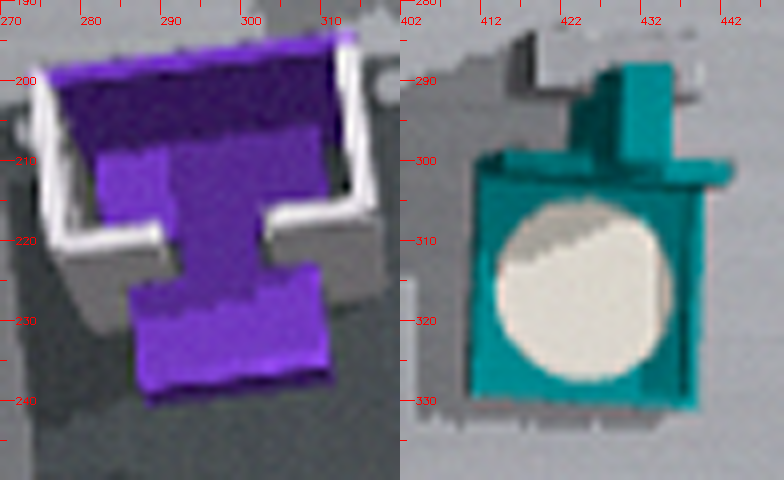

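View pics/c2.png

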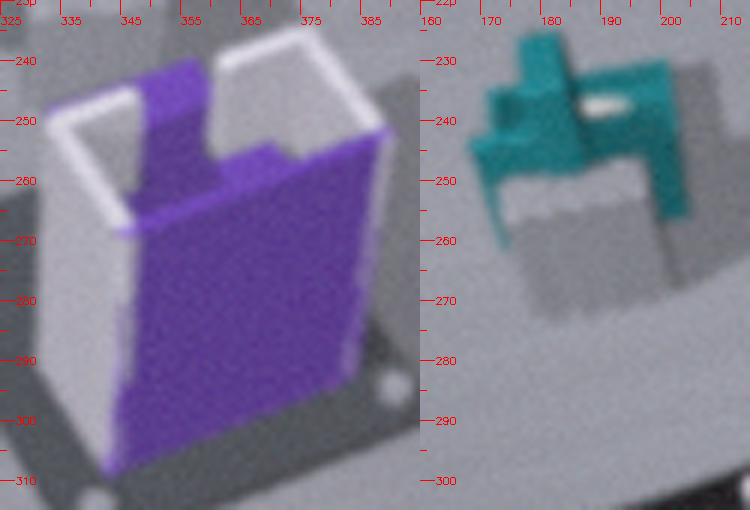

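```bash
cat > h.py <<'E'
import numpy as np,cv2,pickle,os
from scipy.optimize import least_squares
from station import arm
P={n:arm.camera_params(n) for n in("scene","top")}
def proj(n,X):
    p=P[n];T=np.linalg.inv(p["world_from_camera"]);X=np.atleast_2d(X);c=X@T[:3,:3].T+T[:3,3]
    return np.c_[p["fx"]*c[:,0]/c[:,2]+p["cx"],p["fy"]*c[:,1]/c[:,2]+p["cy"]]
def unp(n,u,v,z):
    p=P[n];T=p["world_from_camera"];d=T[:3,:3]@[(u-p["cx"])/p["fx"],(v-p["cy"])/p["fy"],1]
    return T[:3,3]+d*(z-T[2,3])/d[2]
def box(x0,x1,y0,y1,z0,z1): 
    return np.array([[x,y,z] for x in(x0,x1) for y in(y0,y1) for z in(z0,z1)],float)
E_=[(0,1),(0,2),(0,4),(3,1),(3,2),(3,7),(5,1),(5,4),(5,7),(6,2),(6,4),(6,7)]
BR=[box(-13,13,-7,7,50,90),box(-14,-8,-30,30,0,50),box(8,24,-22,22,0,50)]
def pose(X,x,y,a):
    c,s=np.cos(a),np.sin(a);return X@np.array([[c,s,0],[-s,c,0],[0,0,1]])+[x,y,0]
E
python3 - <<'E'
from h import *
for q in [(277.75,221.2),(317.2,215.7),(290.6,220),(303,218.1),(290,218.1),(303.5,216.2),(296.8,218.1)]: print("up",unp("top",*q,120).round(1))
for q in [(430,288),(436.25,288),(436,299.6),(429.3,299.6)]: print("fin",unp("top",*q,90).round(1))
for q in [(325+50/6,230+122/6),(325+135/6,230+95/6),(325+218/6,230+65/6),(325+303/6,230+32/6)]:print("up scene",unp("scene",*q,120).round(1))
for q in [(177,225.8),(183.7,225.8)]:print("fin scene",unp("scene",*q,90).round(1))
E
```

```text
up [584.1 161.6 120. ]
up [596.6  82.4 120. ]
up [586.9 135.8 120. ]
up [591.2 110.9 120. ]
up [590.8 137.1 120. ]
up [595.2 110.  120. ]
up [591.  123.4 120. ]
fin [ 457.4 -147.5   90. ]
fin [ 457.6 -160.    90. ]
fin [ 434.3 -159.2   90. ]
fin [ 434.1 -145.7   90. ]
up scene [599.2  83.3 120. ]
up scene [596.7 108.7 120. ]
up scene [592.9 134.4 120. ]
up scene [588.1 161.6 120. ]
fin scene [ 434.6 -157.1   90. ]
fin scene [ 438.2 -145.6   90. ]
```

```bash
cat > ov.py <<'E'
from h import *
import sys
WALL=[box(-3,3,-40,-13,70,120),box(-3,3,13,40,70,120)]
def draw(im,n,x0,y0,w,h,s,boxes):
    r=cv2.resize(im[y0:y0+h,x0:x0+w],None,fx=s,fy=s,interpolation=cv2.INTER_CUBIC)
    for b in boxes:
        q=((proj(n,b)+.5-[x0,y0])*s).astype(int)
        for i,j in E_: cv2.line(r,tuple(map(int,q[i])),tuple(map(int,q[j])),(0,255,255),1)
    return r
def both(bp,up,out,ta="pics/top0.png",sc="pics/scene0.png"):
    a=cv2.imread(ta);b=cv2.imread(sc)
    B=[pose(X,*bp) for X in BR];W=[pose(X,*up) for X in WALL]
    t=np.hstack([draw(a,"top",270,190,50,50,8,W),draw(a,"top",400,280,50,50,8,B)])
    u=np.hstack([draw(b,"scene",325,230,65,50,6,W),draw(b,"scene",160,220,65,50,6,B)])
    u=cv2.copyMakeBorder(u,0,0,0,t.shape[1]-u.shape[1],0)
    cv2.imwrite(out,np.vstack([t,u])[:600])
E
python3 - <<'E'
from ov import *
from math import radians as R
both((446.5,-152.5,R(-2.5)),(592,122.8,R(8.7)),"pics/o1.png")
E
```

```text
(no output)
```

View pics/o1.png

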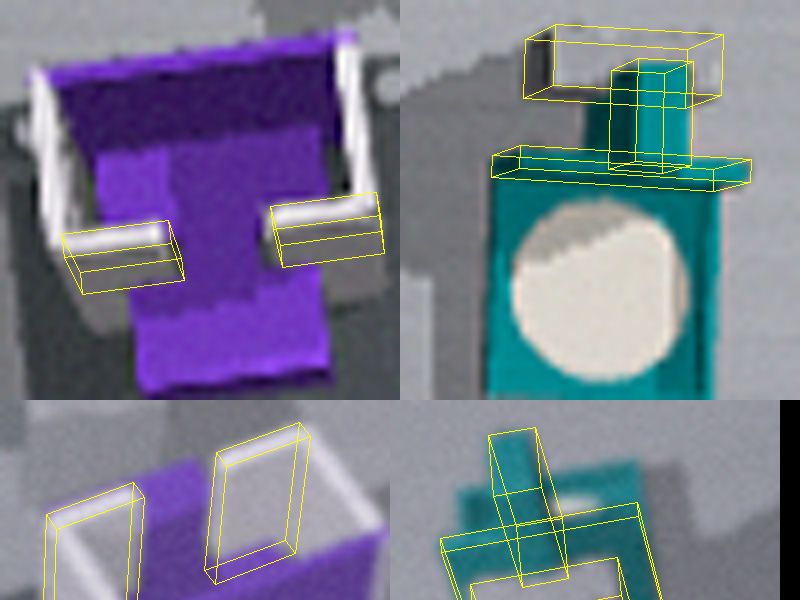

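```bash
python3 - <<'E'
from ov import *
from math import radians as R
bp=(446.5,-152.5,R(-2.5))
B=[pose(X,*bp) for X in BR]
a=cv2.imread("pics/top0.png");b=cv2.imread("pics/scene0.png")
cv2.imwrite("pics/o2.png",np.hstack([draw(a,"top",408,280,40,56,10,B),draw(b,"scene",163,220,40,56,10,B)]))
E
```

```text
(no output)
```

View pics/o2.png

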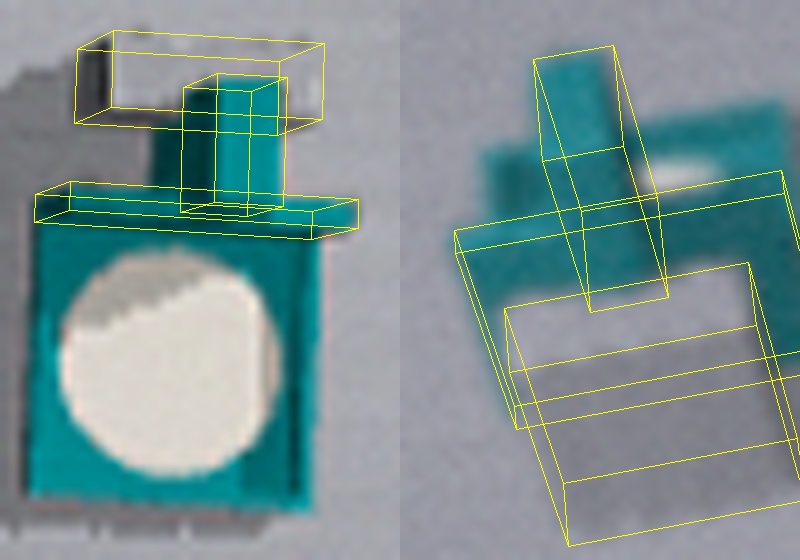

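Both wireframe fits agree to about 1 mm in the two views. The bracket fin is at (447,-152.5) with yaw -2.5°, and the violet slot is at (592,122.8) with yaw about 8.7°. I'll move to hover over the fin.

Emit:
carry_out(
  increments="193 -778 -60 0 0 19.6 0;193 -778 -60 0 0 19.6 0;193 -778 -60 0 0 19.6 0;193 -778 -60 0 0 19.6 0;193 -778 -60 0 0 19.6 0;193 -778 -60 0 0 19.6 0;193 -778 -60 0 0 19.6 0;193 -778 -60 0 0 19.6 0;193 -778 -60 0 0 19.6 0;193 -778 -60 0 0 19.6 0;193 -778 -60 0 0 19.6 0;193 -778 -60 0 0 19.6 0",
)

```text
t: 1.1
eef_pos: [373.7, 139.6, 367.2]
tcp_rot: [0.0, 0.722, 0.692, 0.0]
force: [0.7, 0.3, -0.1]
width: 93.1
```

Emit:
carry_out(
  increments="73 -293 -22 0 0 0 0;73 -293 -22 0 0 0 0;73 -293 -22 0 0 0 0;73 -293 -22 0 0 0 0;73 -293 -22 0 0 0 0;73 -293 -22 0 0 0 0;73 -293 -22 0 0 0 0;73 -293 -22 0 0 0 0;73 -293 -22 0 0 0 0;73 -293 -22 0 0 0 0",
)

```text
t: 1.93
eef_pos: [447.0, -151.7, 345.0]
tcp_rot: [-0.001, 0.723, 0.691, -0.0]
force: [-0.7, 0.4, -0.5]
width: 92.7
```

```bash
python3 - <<'E'
from h import *
o=arm.get_obs();print(o["eef_pos"],o["tcp_rot"],o["joints"])
c=[]
for n in("scene","top"):
    im=arm.get_image(n)[:,:,::-1]; cv2.imwrite(f"pics/{n}1.png",im)
    u,v=proj(n,[447,-152,90])[0].astype(int);x=max(u-50,0);y=max(v-60,0)
    c.append(cv2.resize(im[y:y+120,x:x+100],(400,480),interpolation=cv2.INTER_CUBIC))
cv2.imwrite("pics/h1.png",np.hstack(c))
E
```

```text
[ 446.96783074 -151.67613439  344.95426667] [-6.35013399e-04  7.22895550e-01  6.90957013e-01 -1.63279408e-04] [-3.81258776e-01 -3.18307976e-01  1.94023538e+00  2.28662782e-04
  1.52095655e+00 -1.90689488e+00]
```

View pics/h1.png

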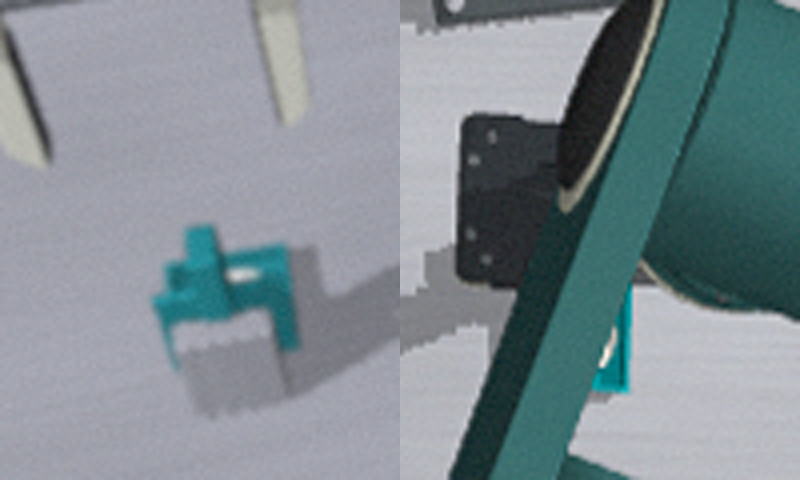

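The left crop shows the open fingers astride and above the fin, with their tips at about (45,160) and (290,125) and the fin between them. I'll descend and close.

Emit:
carry_out(
  increments="0 -1 -35 0 0 0 0;0 -1 -65 0 0 0 0;0 -1 -90 0 0 0 0;0 -1 -103 0 0 0 0;0 -1 -103 0 0 0 0;0 -1 -103 0 0 0 255;0 -1 -103 0 0 0 255;0 -1 -103 0 0 0 255;0 -1 -103 0 0 0 255;0 -1 -103 0 0 0 255;0 -1 -103 0 0 0 255;0 -1 -103 0 0 0 255",
)

```text
t: 3.03
eef_pos: [447.1, -152.6, 242.7]
tcp_rot: [0.0, 0.722, 0.691, 0.0]
force: [-0.1, -0.1, 0.2]
width: 51.0
```

Emit:
carry_out(
  increments="0 0 0 0 0 0 255;0 0 0 0 0 0 255;0 0 0 0 0 0 255;0 0 0 0 0 0 255",
)

```text
t: 3.37
eef_pos: [447.1, -152.6, 242.4]
tcp_rot: [-0.0, 0.722, 0.691, -0.0]
force: [-0.1, 0.9, 0.6]
width: 24.1
```

Emit:
carry_out(
  increments="0 0 0 0 0 0 255;0 0 0 0 0 0 255;0 0 0 0 0 0 255;0 0 0 0 0 0 255;0 0 0 0 0 0 255;0 0 0 0 0 0 255",
)

```text
t: 3.87
eef_pos: [447.0, -152.5, 242.3]
tcp_rot: [-0.0, 0.722, 0.691, -0.0]
force: [-0.2, -0.2, -2.5]
width: 14.2
```

Emit:
carry_out(
  increments="0 0 15 0 0 0 255;0 0 40 0 0 0 255;0 0 75 0 0 0 255;0 0 110 0 0 0 255;0 0 140 0 0 0 255;0 0 155 0 0 0 255;0 0 155 0 0 0 255",
)

```text
t: 4.45
eef_pos: [447.1, -152.6, 401.1]
tcp_rot: [0.002, 0.722, 0.691, 0.001]
force: [-0.3, -0.4, -3.1]
width: 13.9
```

The grip is 14 mm wide and holds about 3 N, as expected. I'll carry it over the slot.

Emit:
carry_out(
  increments="20 35 0 0 0 3 255;37 70 0 0 0 7 255;55 105 0 0 0 11.2 255;74 140 0 0 0 11.2 255;92 175 0 0 0 11.2 255;110 210 0 0 0 11.2 255;128 245 0 0 0 11.2 255;140 266 0 0 0 11.2 255;145 275 0 0 0 11.2 255;145 275 0 0 0 11.2 255;145 275 0 0 0 11.2 255",
)

```text
t: 5.37
eef_pos: [592.0, 122.3, 395.9]
tcp_rot: [-0.001, 0.651, 0.759, -0.001]
force: [0.1, -0.3, -3.2]
width: 13.9
```

```bash
cat > look.py <<'E'
from ov import *
import sys
from scipy.spatial.transform import Rotation as Ro
def look(tag,dz=75):
    o=arm.get_obs();p=o["eef_pos"];q=o["tcp_rot"];Rm=Ro.from_quat(np.r_[q[1:],q[0]]).as_matrix()
    print(o["t"],p.round(1),q.round(4),o["force"].round(1),o["width"])
    g=p+167*Rm[:,2];yaw=np.arctan2(Rm[1,0],Rm[0,0])-np.pi/2;print("grasp",g.round(1),"yaw",np.degrees(yaw))
    B=[pose(X,g[0],g[1],yaw)+[0,0,g[2]-dz] for X in BR];W=[pose(X,592,122.8,np.radians(8.7)) for X in WALL]
    c=[]
    for n in("scene","top"):
        im=arm.get_image(n)[:,:,::-1]; cv2.imwrite(f"pics/{n}{tag}.png",im)
        u,v=proj(n,[592,123,150])[0].astype(int)
        c+=[draw(im,n,u-40,v-60,80,120,5,B+W)]
        if n=="scene": c+=[draw(im,n,u-40,v-60,80,120,5,[])]
    cv2.imwrite(f"pics/L{tag}.png",np.hstack(c[:2]));cv2.imwrite(f"pics/T{tag}.png",c[2])
E
python3 -c "
from look import *
look('2')"
```

```text
5.3667 [592.  122.3 395.9] [-6.000e-04  6.512e-01  7.589e-01 -1.000e-03] [ 0.1 -0.3 -3.2] 13.948936933903854
grasp [591.6 122.2 228.9] yaw 8.728781037255994
```

View pics/L2.png

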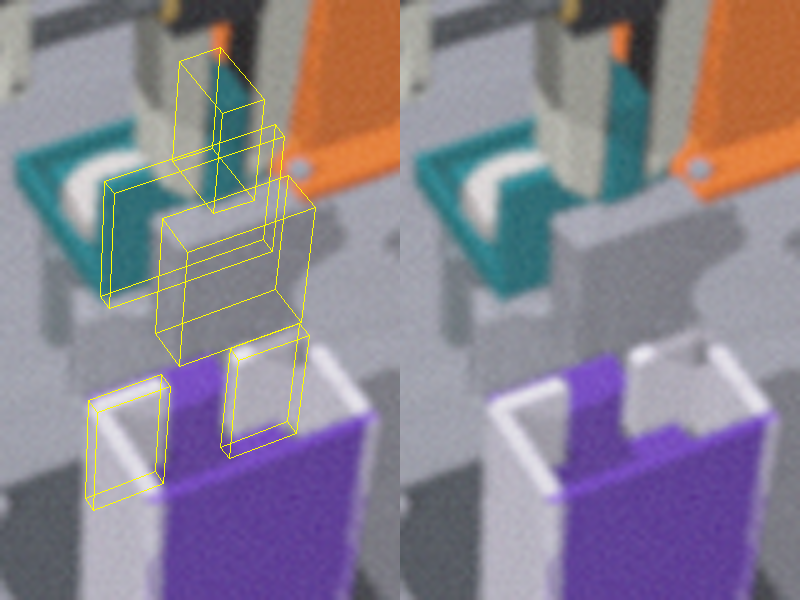

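View pics/T2.png

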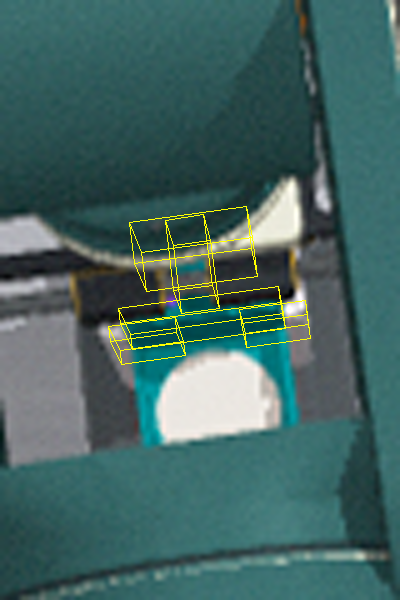

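The scene crop shows the bracket level above the slot, and its wireframe matches: the block is at about (640,250) and the slot at about (595,420). I'll lower it in.

Emit:
carry_out(
  increments="0 0.5 -10 0 0 0 255;0 0.5 -20 0 0 0 255;0 0.5 -28 0 0 0 255;0 0.5 -34 0 0 0 255;0 0.5 -40 0 0 0 255;0 0.5 -46 0 0 0 255;0 0.5 -52 0 0 0 255;0 0.5 -52 0 0 0 255",
)

```text
t: 6.13
eef_pos: [591.9, 122.9, 343.9]
tcp_rot: [-0.0, 0.651, 0.759, -0.001]
force: [-0.4, -0.3, -3.0]
width: 14.2
```

```bash
python3 -c "
from look import *
look('3')"
```

```text
6.1333 [591.9 122.9 343.9] [-5.000e-04  6.515e-01  7.587e-01 -6.000e-04] [-0.4 -0.3 -3. ] 14.177293151571863
grasp [591.7 122.9 176.9] yaw 8.697884138040804
```

View pics/L3.png

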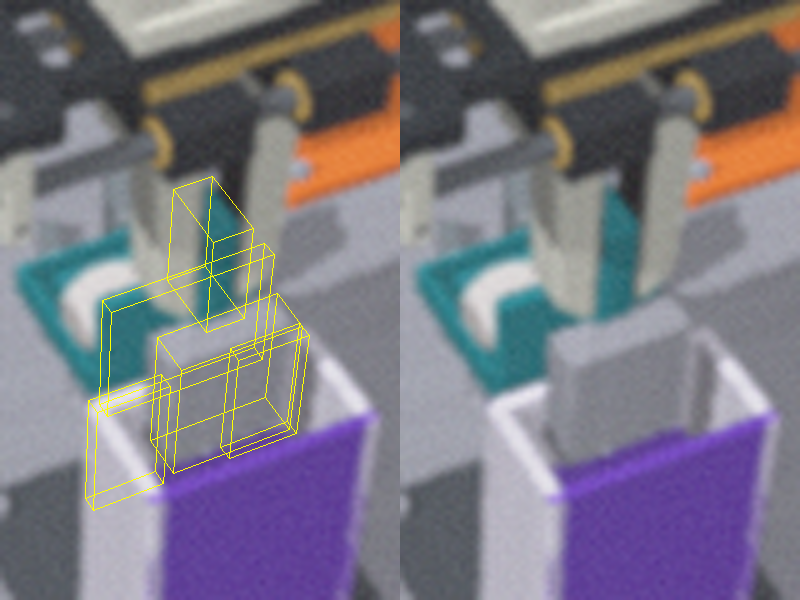

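The block is inside the upright behind the wall, and the force still reads only the bracket's weight. I'll lower it slowly until it lands.

Emit:
carry_out(
  increments="0 0 -4 0 0 0 255;0 0 -8 0 0 0 255;0 0 -11 0 0 0 255;0 0 -13 0 0 0 255;0 0 -15 0 0 0 255;0 0 -16 0 0 0 255;0 0 -16 0 0 0 255;0 0 -16 0 0 0 255",
)

```text
t: 6.9
eef_pos: [592.1, 123.0, 329.5]
tcp_rot: [0.0, 0.651, 0.759, 0.0]
force: [0.1, 0.0, -3.7]
width: 13.6
```

Emit:
carry_out(
  increments="0 0 -1 0 0 0 255;0 0 -2 0 0 0 255;0 0 -3 0 0 0 255;0 0 -4 0 0 0 255",
)

```text
t: 7.23
eef_pos: [592.1, 122.9, 325.4]
tcp_rot: [0.0, 0.651, 0.759, 0.0]
force: [-1.2, -0.5, 6.0]
width: 13.5
```

It landed at a TCP z of about 326, as predicted (327). Now I'll press straight down.

Emit:
carry_out(
  increments="0 0 -2 0 0 0 255;0 0 -4 0 0 0 255;0 0 -5 0 0 0 255;0 0 -7 0 0 0 255;0 0 -8 0 0 0 255;0 0 -9 0 0 0 255;0 0 -10 0 0 0 255;0 0 -11 0 0 0 255;0 0 -11 0 0 0 255",
)

```text
t: 7.98
eef_pos: [592.0, 122.9, 315.1]
tcp_rot: [0.0, 0.651, 0.759, 0.0]
force: [-3.4, -0.7, 3.9]
width: 13.9
```

```bash
python3 -c "
from look import *
look('4')"
```

```text
7.9833 [592.  122.9 315.1] [2.000e-04 6.515e-01 7.587e-01 2.000e-04] [-3.4 -0.7  3.9] 13.86808363692884
grasp [592.1 122.9 148.1] yaw 8.695473374292135
```

View pics/L4.png

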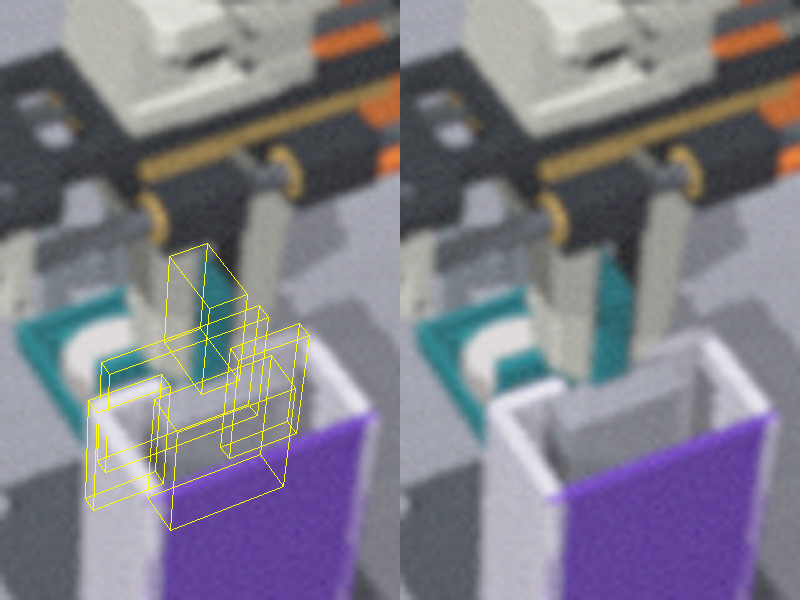

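The bracket is well down, with its shoulder a few mm above the wall top. I'll press the rest.

Emit:
carry_out(
  increments="0 0 -1 0 0 0 255;0 0 -2 0 0 0 255;0 0 -3 0 0 0 255;0 0 -4 0 0 0 255;0 0 -5 0 0 0 255;0 0 -5 0 0 0 255",
)

```text
t: 8.58
eef_pos: [592.2, 122.9, 312.1]
tcp_rot: [0.001, 0.651, 0.759, 0.001]
force: [-8.8, -2.4, 22.3]
width: 13.5
```

Emit:
carry_out(
  increments="0 0 -1 0 0 0 255;0 0 -2 0 0 0 255;0 0 -2 0 0 0 255",
)

```text
t: 8.83
eef_pos: [592.4, 123.0, 311.8]
tcp_rot: [0.002, 0.651, 0.759, 0.002]
force: [-10.0, -2.0, 34.1]
width: 13.9
```

```bash
python3 -c "
from look import *
look('5')"
```

```text
8.8333 [592.4 123.  311.8] [0.0017 0.6515 0.7587 0.0019] [-10.   -2.   34.1] 13.927698854996317
grasp [593.3 123.1 144.8] yaw 8.696438106387639
```

View pics/L5.png

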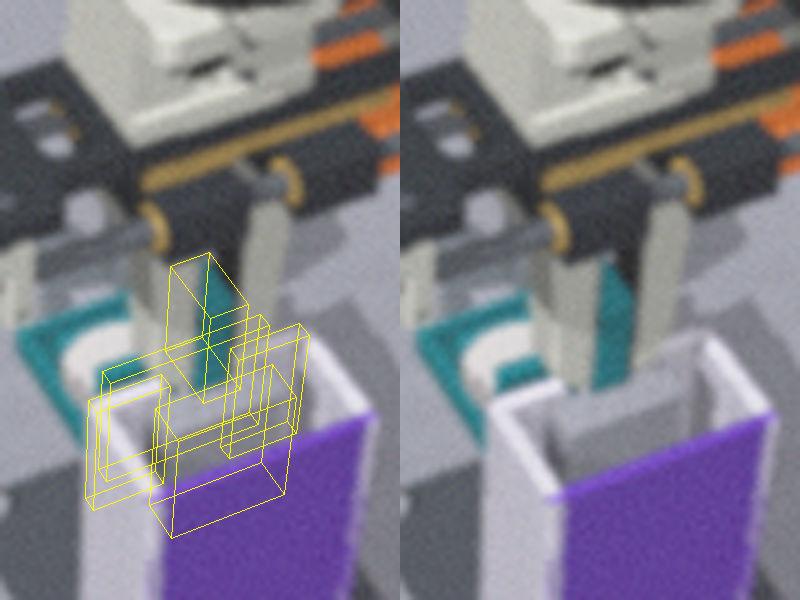

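The press stopped at TCP z 311.8 with 34 N, near the predicted home. The picture leaves possible slip in the fingers open, so I'll release, back off and check.

Emit:
carry_out(
  increments="0 0 3 0 0 0 255;0 0 3 0 0 0 0;0 0 3 0 0 0 0;0 0 3 0 0 0 0;0 0 3 0 0 0 0;0 0 3 0 0 0 0;0 0 3 0 0 0 0;0 0 3 0 0 0 0",
)

```text
t: 9.6
eef_pos: [592.1, 122.9, 310.2]
tcp_rot: [-0.0, 0.651, 0.759, -0.0]
force: [0.7, 0.4, -1.5]
width: 55.8
```

Emit:
carry_out(
  increments="0 0 0 0 0 0 0;0 0 0 0 0 0 0;0 0 0 0 0 0 0;0 0 20 0 0 0 0;0 0 50 0 0 0 0;0 0 80 0 0 0 0;0 0 110 0 0 0 0;0 0 110 0 0 0 0",
)

```text
t: 10.27
eef_pos: [592.0, 123.0, 427.1]
tcp_rot: [0.002, 0.651, 0.759, 0.003]
force: [0.6, 0.2, 0.7]
width: 92.9
```

```bash
cat > fin.py <<'E'
from ov import *
def fin(tag,z=70):
    print(arm.get_obs()["eef_pos"])
    B=[pose(X,592,122.8,np.radians(8.7))+[0,0,z] for X in BR]
    im=arm.get_image("scene")[:,:,::-1]; cv2.imwrite(f"pics/scene{tag}.png",im)
    u,v=proj("scene",[592,123,130])[0].astype(int)
    cv2.imwrite(f"pics/F{tag}.png",np.hstack([draw(im,"scene",u-28,v-35,57,80,7,b) for b in (B,[])]))
E
python3 -c "
from fin import *
fin('6')"
```

```text
[592.0317409  122.96834278 427.1023798 ]
```

View pics/F6.png

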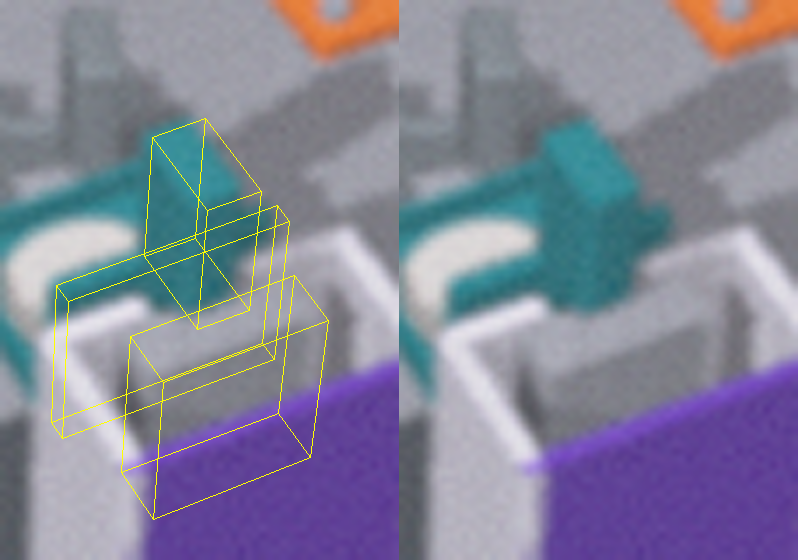

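Emit:
carry_out(
  increments="-40 35 0 0 0 0 0;-70 70 0 0 0 0 0;-100 100 0 0 0 0 0;-130 130 0 0 0 0 0;-150 165 0 0 0 0 0;-170 200 0 0 0 0 0;-190 235 0 0 0 0 0;-210 270 0 0 0 0 0;-220 310 0 0 0 0 0;-230 350 0 0 0 0 0;-230 350 0 0 0 0 0",
)

```text
t: 11.23
eef_pos: [360.0, 477.0, 418.7]
tcp_rot: [-0.0, 0.65, 0.76, -0.001]
force: [-0.5, 0.6, -0.3]
width: 92.9
```

```bash
cat >> fin.py <<'E'
def grid(tag):
    c=[]
    for n,d in(("scene",(-20,-25)),("top",(-20,-18))):
        im=arm.get_image(n)[:,:,::-1]; cv2.imwrite(f"pics/{n}{tag}.png",im)
        u,v=proj(n,[592,123,130])[0].astype(int)+d
        s=10;r=cv2.resize(im[v:v+55,u:u+40],None,fx=s,fy=s,interpolation=cv2.INTER_CUBIC)
        for i in range(0,55,5):
            cv2.line(r,(i*s,0),(i*s,8),(0,0,255),1);cv2.line(r,(0,i*s),(8,i*s),(0,0,255),1)
        cv2.putText(r,f"{u},{v}",(15,20),0,.5,(0,0,255));c.append(r)
    cv2.imwrite(f"pics/G{tag}.png",np.hstack(c))
E
python3 -c "
from fin import *
grid('7')"
```

```text
(no output)
```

View pics/G7.png

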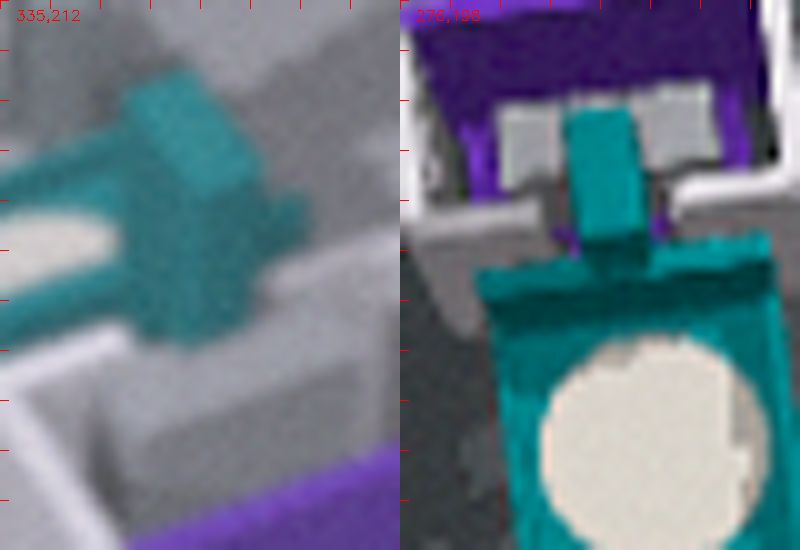

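```bash
python3 - <<'E'
from h import *
from scipy.spatial.transform import Rotation as Ro
L=np.array([[13,7,90],[13,-7,90],[-13,-7,90],[-13,7,90.]])
top=np.array([(562,110),(635,108),(645,233),(582,240)])/10+[276-40,198]-.5
L2=np.array([[-13,-7,90],[-13,7,90],[13,7,90],[13,-7,90.]])
sc=np.array([(125,95),(195,70),(262,160),(208,195)])/10+[335,212]-.5
def tf(p,X): return Ro.from_euler("zyx",[p[3],p[4],p[5]]).apply(X)+p[:3]
def f(p,full): 
    q=np.array(p) if full else np.r_[p,0,0]
    return np.r_[(proj("top",tf(q,L))-top).ravel(),(proj("scene",tf(q,L2))-sc).ravel()]
for full in(0,1):
    r=least_squares(f,[592,123,70,.15]+[0,0]*full,args=(full,));print(r.x[:3].round(1),np.degrees(r.x[3:]).round(1),r.fun.round(1))
E
```

```text
[589.4 121.5  69.1] [8.9] [ 0.4  0.4  0.2 -0.3  1.   0.1  0.1  0.4 -0.1 -0.4  0.5 -0.5  1.7  0.7
 -0.6  0. ]
[594.9 129.6  69.7] [ 8.3 -3.5  5.2] [ 0.5  0.2  0.3 -0.3  0.9  0.3  0.   0.4 -0.1  0.3  0.6 -0.4  1.7  0.1
 -0.7 -0.1]
```

```bash
python3 - <<'E'
import cv2,numpy as np
a=cv2.imread("pics/top0.png")[262:320,262:312].astype(int);b=cv2.imread("pics/top7.png")[262:320,262:312].astype(int)
# grey bracket region: shift between pictures
w=a[8:-8,8:-8].astype(np.uint8);r=cv2.matchTemplate(b.astype(np.uint8),w,cv2.TM_CCOEFF_NORMED);print(cv2.minMaxLoc(r))
E
```

```text
(0.023981750011444092, 0.9747723937034607, (0, 1), (8, 8))
```

View pics/top7.png

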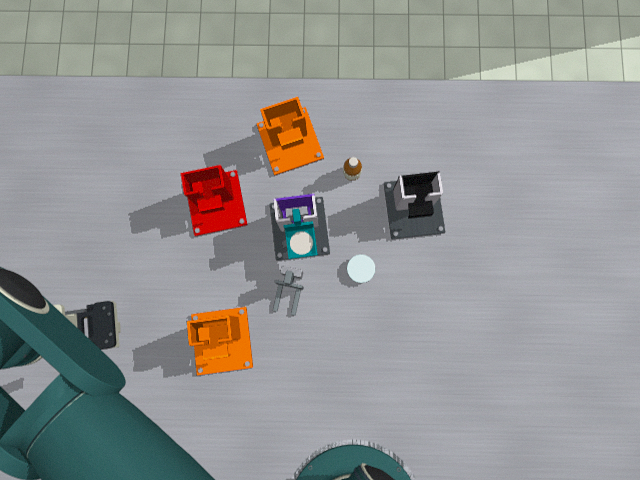

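The picture shows the teal bracket in the violet upright at (300,232), the grey fork still at (288,290) with zero image shift, and the arm clear at the left. I'm handing the job in.

```bash
python3 -c "
from station import arm
print(arm.close_job())"
```

```text
the job is handed in; nothing more can be done
None
```

I took the teal bracket by its fin, hooked it into the violet-carriage upright with the tray to the front, and pressed it down. I then let go, moved the arm clear and handed the job in at about 11.4 s; no verdict was reported.

**Landing and press:** it landed on the raised carriage at TCP z of about 326 (327 predicted). The press stopped at 311.8 with 34 N on the wrist; home was expected at about 312.

**Last checks from the pictures:**
- **Height:** the underside is at about 69 mm, against 70 mm when fully home. This agrees with the press depth to about 2 mm. I did not press again on the fin top as an independent check.
- **Position:** the fin is about 3 mm from the slot's middle, and its yaw is 8.9° against the slot's 8.7°.
- **Grey bracket:** it shows no shift in the top picture.

**Disagreement:** a looser fit that allowed tilt gave 3–5° of tilt and a fin offset of about 7 mm. It is poorly determined from a few blurred corners, and those values are still within the limits.

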